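# Open the pressure cap of the cement sprayer tank

## Task

Take the cap off the blue pressure tank: without pressing, turn it gently counterclockwise (seen from above) until you feel its ears lean on the first stop, wait there a moment, then press it down and turn it on past the stop until the ears come free in the collar's slots. Never force the stop or press hard (more than about 25 N). Lift the cap off, set it down upright, without dropping it, on the middle of the cork pad, let go, and leave everything else on the bench where it is.

Things in the scene. Friction and masses are not known exactly. Their poses are not given: they have to be found in the camera images.
- cap: Pressure cap, about 0.15 kg: black disc 60 mm across, 10 mm thick; on it a hub 44 mm across up to z = 20 mm; on that a red upright wing bar 60 mm long (along cap x), 14 mm thick (y), z = 20 to 52 mm. Two steel ears at its +x and -x edges, 12 mm wide, 6 mm thick, level with the underside, reach 42 mm from the axis. Origin: centre of the underside, z up along the axis.
- grip (a point): Point on the cap's axis amid the red wing bar, 42 mm above the underside; axes as cap. With the TCP here the fingertips clear the collar, also when pressed. The cap opens counterclockwise seen from above (growing yaw); 67 to 74 degrees bring its ears to the middle of the slots.
- ear (a point): Tip of the cap's +x ear, 42 mm from the axis, 3 mm above the underside; axes as cap. At the start both ears are under the collar's lips and a spring below the cap holds them up against these with about 6 N; the spring adds 1 N per mm pressed and the cap meets solid bottom 7.5 mm down. In the slots it lifts the cap about 4 mm more.
- tank: Blue pressure tank of the cement sprayer, bolted down: 124 mm across, foot 150 mm, steel collar 100 mm across on top. Origin: centre of the underside on the bench. The closed cap sits on its axis, cap underside at tank z = 137.5 mm, cap x axis 67 to 74 degrees clockwise of tank x.
- collar (a point): Centre of the collar's upper edge, tank z = 149.5 mm; axes as tank. Two inward lips, 6 mm thick, with two open slots between them on the tank's +x and -x, each 40 degrees wide, a yellow mark outside. The ears pass up only through the slots: cap x within 8 degrees of tank x. Slightly (2 to 9 degrees) clockwise of the cap's start the ears meet the closed end.
- catch (a joint): First stop: sprung teeth hanging 4 mm below the lips, hidden, met when cap x is 38 to 61 degrees short of tank x. rad, 0 when free, grows as the ears push them counterclockwise, 4 Nm per rad; leant on at 0.03 to 0.11, on top of up to 0.2 Nm rubbing. Cap pressed 5 to 7 mm: the ears go under; 30 degrees beyond the first touch they are past.
- pad: Round cork pad fixed on the bench, 100 mm across, 12 mm thick; origin: centre of its underside.
- last: Bystander: wooden shoe last (foot form), 200 x 52 x 76 mm high, lying on its sole; origin under its middle, toe to +x
- hammer: Bystander: hammer lying flat, handle to -x; origin under its middle
- brush: Bystander: glue brush lying flat, handle to -x; origin under its middle
- cement: Bystander: yellow-labelled cement can, 72 mm across, 100 mm high; origin under its middle
- polish: Bystander: squat red-labelled polish jar, 68 mm across, 50 mm high; origin under its middle
- tape: Bystander: orange tape roll lying flat, 90 mm across, 22 mm high; origin under its middle
- heel: Bystander: black rubber heel block, 65 x 55 x 24 mm; origin under its middle
Things that resemble listed ones, but are neither listed nor needed, are in the scene too. What is shaped like the cap but turquoise is not meant.

How it is judged:
On the way, in this order (a step that is already met when the one before it is completed fails the run):
1. The cap, not pressed down (underside at least 135.5 mm above the tank's foot), leans on the first stop: catch at 0.03 rad or more for 0.15 s (value of joint catch above 0.03 rad and z of cap in the frame of tank above 0.1355 m), for 0.15 s.
2. The cap is turned past the stop: its x axis within 14 degrees of the tank's, still in the collar (centre within 10 mm, underside below 155 mm) (angle between the x axis of cap and the x axis of tank, either way round below 0.245 rad and horizontal distance between cap and tank below 0.01 m and z of cap in the frame of tank below 0.155 m), for 0.05 s.
At the end, for the whole second after the job is handed in: The cap stands upright (within 4 degrees) and still on the cork pad, its centre within 20 mm of the pad's centre, its underside within 3 mm of the pad's top; the catch is free (horizontal distance between cap and pad below 0.02 m and z of cap in the frame of pad between 0.009 and 0.015 m and angle between cap's own z axis and vertical below 0.07 rad and linear speed of cap below 0.02 m/s and value of joint catch below 0.02 rad); the robot touches nothing.
It fails at once if the first stop is forced: catch beyond 0.11 rad (value of joint catch above 0.11 rad).
It fails at once if the cap is pressed, pulled or wedged in the tank with more than 40 N (contact force between cap and tank above 40 N).
It fails at once if the cap, away from the tank and out of the fingers, moves faster than 0.35 m/s (dropped or thrown) (horizontal distance between cap and tank above 0.06 m and contact force between the fingers and cap below 0.3 N and linear speed of cap above 0.35 m/s).
It fails at once if a bystander is pushed more than 25 mm (distance of any of last, hammer, brush, cement, polish, tape, heel from where it was at the start of the episode above 0.025 m).
It also fails if it takes over 64 s, if anything falls off the work surface, if the arm or the gripper's body presses on something with over 40 N, if the wrist force passes 120 N, or if a joint passes its speed limit or range.

## Robot

A 6-joint arm with a two-finger parallel gripper is mounted at the origin on the work surface. World frame = base frame: x ahead of the robot, y to its left, z up, the work surface at z = 0. Lengths are in m, angles in rad, forces in N, time in s.
With the tool pointing down it reaches from about 0.425 to 0.95 m from the base axis. Payload 3.5 kg.
Tool frame: the origin (TCP) lies between the finger pads, 19 mm behind the fingertips; this is the grasp point; z points along the fingers, y is the line along which they close (so a half turn about z gives the same grasp; the last joint's range is limited). The gripper opens to 85 mm and grips with 20 to 120 N. Pads are 22 mm wide; open, the fingers measure 114 mm over their backs; the gripper's body (76 mm by 85 mm) begins 54 mm behind the grasp point. The pads swing forward as they close: fully open they stand 13 mm farther back than shut.
Start: joints at [0.995, 0.286, 1.577, -0, 1.279, -0.15], TCP at [0.279, 0.615, 0.25] pointing down, gripper open.
Joint ranges: [-2.77, 2.77], [-0.9, 2.22], [0.21, 2.48], [-1.53, 4.67], [0.24, 2.81], [-2.84, 2.84]. Speed limits (rad/s): [2.79, 2.79, 3.14, 3.14, 3.14, 3.14].

## Interface

Orientations are given as a unit quaternion [x, y, z, w].
In Python, from plant import get_state, imaging, job gives the robot as it stands.
- The arm moves only by the tool jog_arm, never from a script. Its argument "increments" is a list of rows, each an object of numbers: "dx", "dy", "dz": the shift along the world's x, y, z each as a share of 12 cm, from -1 to 1; "ax", "ay", "az": the turn, a rotation vector about the world's x, y, z each as a share of pi/2 rad, from -1 to 1; "gripper": the gripper command: -1 is shut, 1 is fully open, values between are in proportion. A call has 1 to 10 rows; each row is the pose to reach, as a shift and turn from the pose commanded when the call began; what a row does not reach only later rows make up. A row lasts 1/10 s, in which the tool goes at most 50 mm and 8.59 degrees, less where a joint would pass 70% of its speed; a pose out of reach is approached as far as the arm can. A call with a number of a shift or a turn outside -1 to 1 is refused whole. A call with a gripper value outside its range is refused whole. The fingers move at their own pace and stop on an object; "force" is the grip in N (left out, the last holds). Time passes only in rows, so rows that repeat a pose let the fingers close. It gives the time, the measured TCP pose, the force, the opening and the grip force at its end, in the units of the state.
- get_state(): the state, without advancing time (a new reading comes with each control period).
- imaging.read_camera(name): name is "scene" or "top"; returns a dict with "frame" (400x640x3 uint8, blue, green, red), "depth" (400x640 float32, m along the optical axis (not along the pixel's ray), 0 where there is no reading), "camera_matrix" (3x3 intrinsics, pixels), "dist" ([k1, k2, p1, p2, k3] as OpenCV has them; the pictures are not rectified), "extrinsics" (4x4, takes a point from camera to world coordinates). Camera axes: x right, y up, looking along -z (the intrinsics and any distortion apply to the point x, -y, -z); pixel columns grow to the right and rows downward; lengths in m; the calibration is good to about 2 mm. A picture is of the moment at which its call begins.
- job.sign_off(): hands the job in; it is judged then, once.
The state is a dict: "time": time; "qpos": joint angles; "dq": joint speeds; "joint_efforts": joint torques, N m; "eef_pos": TCP position; "tcp_rot": TCP orientation; "contact_force": force on the tool from outside, world axes, zero at the start; "wrist_torque": the same for the moment, N m; "opening": opening from 0.0 (shut) to 1.0 (fully open); "finger_force": force on a finger pad.
Only numpy, scipy, OpenCV 4.12 (cv2) and the standard library are available. Lean on these libraries where they do the work, as an engineer would, in place of code of your own. Each camera call takes 0.05 s, during which the arm holds its last target. There are 200 camera calls.

## Working session

There is one attempt and no reset: what is moved stays moved. The work goes in short steps, Python scripts to look and compute and a tool call to move; the robot and the scene stay as the last step left them, time stands still between calls to the robot, and variables do not carry over. Pictures are saved under pics/ and viewed, at most 10 in all, crops included, and the job is handed in when it is done.

Besides the shell and the picture viewer there is one more tool, called after "Request:" as name(argument=value, ...), one argument or row to a line, values as JSON. jog_arm: Moves the arm, as the interface text tells. Shift numbers are shares of 12 cm and turn numbers shares of pi/2 rad, none past 1 either way. Its arguments: {"type":"object","properties":{"increments":{"type":"array"},"force":{"type":"number"}},"required":["increments"]}

```bash
mkdir -p pics; ls; cat > h.py <<'E'
import numpy as np, cv2
from plant import get_state, imaging, job
def cam(n):
    return imaging.read_camera(n)
def pts(r):
    K=np.array(r["camera_matrix"]);d=np.array(r["dist"]);E=np.array(r["extrinsics"])
    h,w=r["depth"].shape
    u,v=np.meshgrid(np.arange(w),np.arange(h))
    p=cv2.undistortPoints(np.stack([u,v],-1).reshape(-1,1,2).astype(np.float64),K,d).reshape(h,w,2)
    D=r["depth"]
    P=np.stack([p[...,0]*D,-p[...,1]*D,-D],-1)
    return P@E[:3,:3].T+E[:3,3]
def ray(r,uv,z):
    K=np.array(r["camera_matrix"]);d=np.array(r["dist"]);E=np.array(r["extrinsics"])
    p=cv2.undistortPoints(np.array(uv,float).reshape(-1,1,2),K,d).reshape(-1,2)
    D=np.c_[p[:,0],-p[:,1],-np.ones(len(p))]@E[:3,:3].T
    return E[:3,3]+D*((z-E[2,3])/D[:,2])[:,None]
E
python3 - <<'E'
from h import *
for n in("scene","top"):
    r=cam(n);cv2.imwrite(f"pics/{n}0.png",r["frame"]);print(n,np.round(r["extrinsics"],3).tolist(),np.round(r["camera_matrix"]).tolist(),r["dist"])
    np.savez(f"{n}0.npz",**r)
print(get_state())
E
```

```text
pics
scene [[-0.567, -0.546, 0.617, 1.46], [0.824, -0.357, 0.441, 0.628], [-0.02, 0.758, 0.652, 1.093], [0.0, 0.0, 0.0, 1.0]] [[498.0, 0.0, 320.0], [0.0, 498.0, 210.0], [0.0, 0.0, 1.0]] [-0.04847146  0.          0.          0.          0.        ]
top [[-0.027, 0.996, -0.081, 0.428], [-1.0, -0.027, 0.001, -0.011], [-0.001, 0.081, 0.997, 1.55], [0.0, 0.0, 0.0, 1.0]] [[492.0, 0.0, 316.0], [0.0, 492.0, 196.0], [0.0, 0.0, 1.0]] [-0.05820412  0.          0.          0.          0.        ]
{'time': 0.1, 'qpos': array([ 9.94985181e-01,  2.87097022e-01,  1.57804146e+00, -1.18616938e-05,
        1.27862215e+00, -1.50008233e-01]), 'dq': array([-0.00066816, -0.0024522 , -0.00371009, -0.00038073,  0.00101354,
       -0.00112443]), 'joint_efforts': array([ 2.25456592e-04, -4.07294691e+01, -2.93698525e+01, -1.87351798e-04,
        3.39615988e-03, -1.15470189e-05]), 'eef_pos': array([0.2784803 , 0.61425817, 0.24876629]), 'tcp_rot': array([ 2.11294933e-01,  9.77421750e-01, -1.01540391e-03, -3.79504534e-04]), 'contact_force': array([ 0.23577924, -0.3096223 , -0.26058616]), 'wrist_torque': array([-0.03925795, -0.08031968,  0.02100462]), 'finger_force': 0.0, 'opening': 0.9972161733261179}
```

View pics/scene0.png

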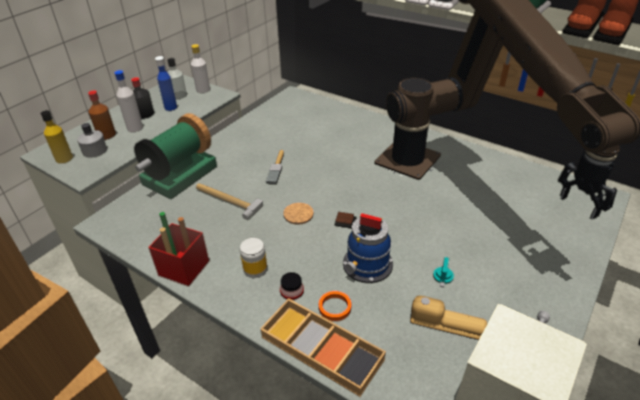

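View pics/top0.png

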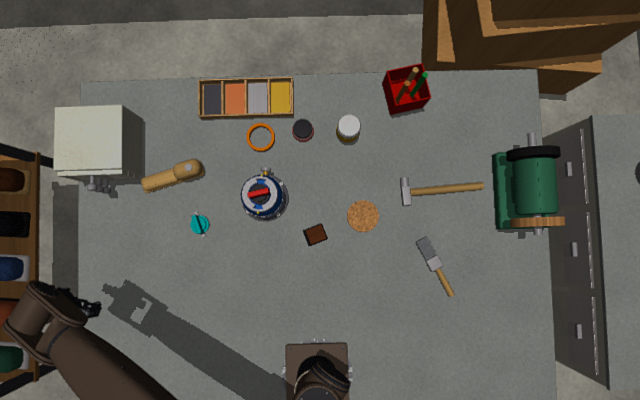

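The scene view shows the red-winged cap on the blue tank at about (371,222), the cork pad at (298,213) and a turquoise lookalike at (444,270). The top view has the cap at (259,193) and the pad at (363,215).

What could be taken for the cap: red wing on the blue tank (259,193), turquoise lookalike (199,224), red-label jar (303,130). I choose the red wing on the tank. For the pad: cork disc (363,215), heel block (316,234), tape (261,137). I choose the cork disc.

```bash
cat > m.py <<'E'
from h import *
def red(r):
    f=r["frame"].astype(int);b,g,R=f[...,0],f[...,1],f[...,2]
    return (R>120)&(g<60)&(b<70)
def comp(m,near,rad):
    v,u=np.nonzero(m);k=np.hypot(u-near[0],v-near[1])<rad
    return u[k],v[k]
if __name__=="__main__":
  for n,c,pc in(("scene",(371,222),(298,213)),("top",(259,193),(363,215))):
    r=dict(np.load(n+"0.npz"));P=pts(r)
    u,v=comp(red(r),c,25);q=P[v,u];q=q[q[:,2]>.1]
    print(n,"red n",len(q),"z pct",np.percentile(q[:,2],[5,50,95]).round(4))
    t=q[q[:,2]>np.percentile(q[:,2],95)-.006]
    rc=cv2.minAreaRect((t[:,:2]*1000).astype(np.float32));print(" bar top",rc, t.mean(0).round(4))
    f=r["frame"].astype(int);m=(f[...,2]-f[...,0]>40)
    u,v=comp(m,pc,22);q=P[v,u];print(" pad z",np.median(q[:,2]).round(4),"n",len(u))
    e=ray(r,np.c_[u,v],.012)[:,:2];print(" pad circ",[np.round(x,4) for x in cv2.minEnclosingCircle((e).astype(np.float32))],e.mean(0).round(4))
    # collar ring: points z about max of collar
    u0,v0=np.meshgrid(np.arange(c[0]-40,c[0]+41),np.arange(c[1]-40,c[1]+41))
    q=P[v0,u0].reshape(-1,3);k=(q[:,2]>.143)&(q[:,2]<.156)
    a=q[k];print(" collar z",np.median(a[:,2]).round(4),"n",len(a),[np.round(x,4) for x in cv2.minEnclosingCircle(a[:,:2].astype(np.float32))])
    y=(f[...,2]>130)&(f[...,1]>110)&(f[...,0]<90)
    u,v=comp(y,c,45);print(" yellow",[(x,yy,P[yy,x].round(3).tolist()) for x,yy in zip(u,v)][:30])
    s=40;cr=r["frame"][c[1]-s:c[1]+s,c[0]-s:c[0]+s];cv2.imwrite(f"pics/c_{n}.png",cv2.resize(cr,(400,400),interpolation=cv2.INTER_CUBIC))
  cv2.imwrite("pics/crop.png",np.hstack([cv2.imread("pics/c_scene.png"),cv2.imread("pics/c_top.png")]))
E
python3 m.py
```

```text
scene red n 66 z pct [0.1845 0.1875 0.1906]
 bar top ((553.343505859375, 151.24026489257812), (13.690217971801758, 55.9478645324707), 11.57221794128418) [0.554  0.1523 0.1876]
 pad z 0.0104 n 516
 pad circ [array([ 0.4871, -0.1556]), np.float64(0.0537)] [ 0.4872 -0.1548]
 collar z 0.1481 n 464 [array([0.5539, 0.1513]), np.float64(0.0529)]
 yellow [(np.int64(358), np.int64(237), [0.602, 0.142, 0.148]), (np.int64(357), np.int64(238), [0.605, 0.14, 0.145]), (np.int64(358), np.int64(238), [0.603, 0.142, 0.145]), (np.int64(359), np.int64(238), [0.603, 0.145, 0.146]), (np.int64(358), np.int64(239), [0.606, 0.144, 0.145]), (np.int64(353), np.int64(262), [0.619, 0.138, 0.062]), (np.int64(354), np.int64(262), [0.617, 0.14, 0.061]), (np.int64(355), np.int64(262), [0.618, 0.144, 0.064]), (np.int64(354), np.int64(263), [0.622, 0.143, 0.063]), (np.int64(355), np.int64(263), [0.614, 0.142, 0.055]), (np.int64(356), np.int64(263), [0.613, 0.145, 0.055]), (np.int64(355), np.int64(264), [0.617, 0.144, 0.055])]
top red n 102 z pct [0.184  0.1894 0.195 ]
 bar top ((552.9761352539062, 148.13002014160156), (12.756298065185547, 55.071998596191406), 13.513897895812988) [0.5522 0.15   0.1918]
 pad z 0.0129 n 800
 pad circ [array([ 0.4864, -0.1576]), np.float64(0.0501)] [ 0.4863 -0.158 ]
 collar z 0.1498 n 624 [array([0.5536, 0.1469]), np.float64(0.0549)]
 yellow [(np.int64(265), np.int64(171), [0.628, 0.139, 0.062]), (np.int64(265), np.int64(172), [0.625, 0.139, 0.065]), (np.int64(264), np.int64(173), [0.622, 0.142, 0.064]), (np.int64(265), np.int64(173), [0.622, 0.139, 0.063]), (np.int64(261), np.int64(174), [0.608, 0.142, 0.15]), (np.int64(265), np.int64(174), [0.615, 0.136, 0.091]), (np.int64(261), np.int64(175), [0.605, 0.142, 0.15]), (np.int64(257), np.int64(212), [0.499, 0.155, 0.152]), (np.int64(258), np.int64(212), [0.5, 0.153, 0.144])]
```

View pics/crop.png

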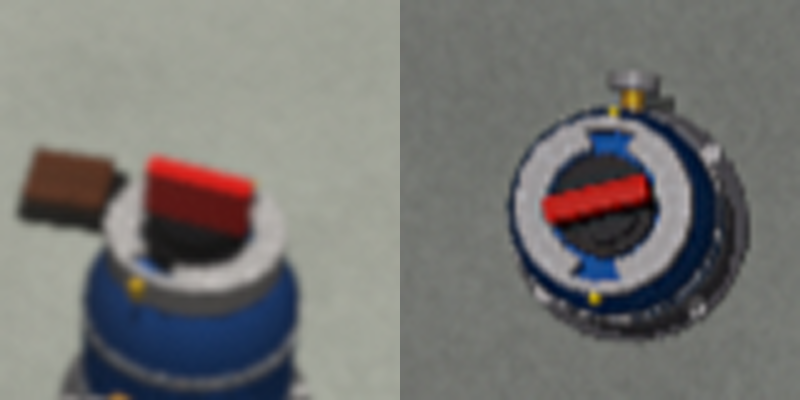

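The close crop confirms it: a red wing bar inside the steel collar, with yellow slot marks at (613,110) and (595,298) of the crop. The tank axis is at about (0.5533,0.1497). Tank x has a yaw of about -6.5°, and the bar is at about -77.5°, so about 71° is left to turn. Moving above the tank.

Request:
jog_arm(
  increments=[
    {"dx": 0.573, "dy": -0.968, "dz": 0.25, "az": -0.147, "gripper": 1},
    {"dx": 0.573, "dy": -0.968, "dz": 0.25, "az": -0.147, "gripper": 1},
    {"dx": 0.573, "dy": -0.968, "dz": 0.25, "az": -0.147, "gripper": 1},
    {"dx": 0.573, "dy": -0.968, "dz": 0.25, "az": -0.147, "gripper": 1},
  ],
)

```text
$.increments[0]: bad value
```

Request:
jog_arm(
  increments=[
    {"dx": 0.573, "dy": -0.968, "dz": 0.0, "az": -0.147, "gripper": 1},
    {"dx": 0.573, "dy": -0.968, "dz": 0.0, "az": -0.147, "gripper": 1},
    {"dx": 0.573, "dy": -0.968, "dz": 0.0, "az": -0.147, "gripper": 1},
    {"dx": 0.573, "dy": -0.968, "dz": 0.0, "az": -0.147, "gripper": 1},
  ],
)

```text
$.increments[0]: bad value
```

Request:
jog_arm(
  increments=[
    {"dx": 0.573, "dy": -0.968, "dz": 0.0, "az": -0.147, "gripper": 1},
    {"dx": 0.573, "dy": -0.968, "dz": 0.0, "az": -0.147, "gripper": 1},
    {"dx": 0.573, "dy": -0.968, "dz": 0.0, "az": -0.147, "gripper": 1},
    {"dx": 0.573, "dy": -0.968, "dz": 0.0, "az": -0.147, "gripper": 1},
  ],
)

```text
$.increments[0]: bad value
```

Request:
jog_arm(
  increments=[
    {"dx": 0.573, "dy": -0.968, "dz": 0.0, "az": -0.147, "gripper": 1},
    {"dx": 0.573, "dy": -0.968, "dz": 0.0, "az": -0.147, "gripper": 1},
    {"dx": 0.573, "dy": -0.968, "dz": 0.0, "az": -0.147, "gripper": 1},
    {"dx": 0.573, "dy": -0.968, "dz": 0.0, "az": -0.147, "gripper": 1},
    {"dx": 0.573, "dy": -0.968, "dz": 0.0, "az": -0.147, "gripper": 1},
    {"dx": 0.573, "dy": -0.968, "dz": 0.0, "az": -0.147, "gripper": 1},
  ],
)

```text
$.increments[0]: bad value
```

Request:
jog_arm(
  increments=[
    {"dx": 0.57, "dy": -0.97, "dz": 0.25, "ax": 0, "ay": 0, "az": -0.15, "gripper": 1},
    {"dx": 0.57, "dy": -0.97, "dz": 0.25, "ax": 0, "ay": 0, "az": -0.15, "gripper": 1},
    {"dx": 0.57, "dy": -0.97, "dz": 0.25, "ax": 0, "ay": 0, "az": -0.15, "gripper": 1},
  ],
)

```text
time: 0.4
eef_pos: [0.3478, 0.4965, 0.2798]
tcp_rot: [0.325, 0.946, -0.001, 0.0]
contact_force: [0.4, 0.5, -0.7]
opening: 1.001
finger_force: 0.0
```

Request:
jog_arm(
  increments=[
    {"dx": 0.57, "dy": -0.97, "dz": 0, "ax": 0, "ay": 0, "az": -0.15, "gripper": 1},
    {"dx": 0.57, "dy": -0.97, "dz": 0, "ax": 0, "ay": 0, "az": -0.15, "gripper": 1},
    {"dx": 0.57, "dy": -0.97, "dz": 0, "ax": 0, "ay": 0, "az": -0.15, "gripper": 1},
  ],
)

```text
time: 0.7
eef_pos: [0.4164, 0.3794, 0.2796]
tcp_rot: [0.435, 0.9, -0.0, 0.0]
contact_force: [0.2, 0.4, -0.2]
opening: 0.999
finger_force: 0.0
```

Request:
jog_arm(
  increments=[
    {"dx": 0.57, "dy": -0.97, "dz": 0, "ax": 0, "ay": 0, "az": -0.15, "gripper": 1},
    {"dx": 0.57, "dy": -0.97, "dz": 0, "ax": 0, "ay": 0, "az": -0.15, "gripper": 1},
    {"dx": 0.57, "dy": -0.97, "dz": 0, "ax": 0, "ay": 0, "az": -0.15, "gripper": 1},
  ],
)

```text
time: 1.0
eef_pos: [0.4848, 0.2629, 0.2796]
tcp_rot: [0.538, 0.843, -0.0, 0.0]
contact_force: [-0.3, 0.5, -0.9]
opening: 0.999
finger_force: 0.0
```

Request:
jog_arm(
  increments=[
    {"dx": 0.57, "dy": -0.96, "dz": -0.25, "ax": 0, "ay": 0, "az": -0.14, "gripper": 0.2},
    {"dx": 0.57, "dy": -0.96, "dz": -0.25, "ax": 0, "ay": 0, "az": -0.14, "gripper": 0.2},
    {"dx": 0.57, "dy": -0.96, "dz": -0.25, "ax": 0, "ay": 0, "az": -0.14, "gripper": 0.2},
    {"dx": 0.57, "dy": -0.96, "dz": -0.25, "ax": 0, "ay": 0, "az": -0.14, "gripper": 0.2},
    {"dx": 0.57, "dy": -0.96, "dz": -0.25, "ax": 0, "ay": 0, "az": -0.14, "gripper": 0.2},
    {"dx": 0.57, "dy": -0.96, "dz": -0.25, "ax": 0, "ay": 0, "az": -0.14, "gripper": 0.2},
  ],
)

```text
time: 1.6
eef_pos: [0.5519, 0.1511, 0.25]
tcp_rot: [0.626, 0.78, 0.0, -0.0]
contact_force: [0.2, 0.6, 0.4]
opening: 0.598
finger_force: 0.0
```

Request:
jog_arm(
  increments=[
    {"dx": 0.013, "dy": -0.012, "dz": -0.2, "ax": 0, "ay": 0, "az": 0, "gripper": 0.2},
    {"dx": 0.013, "dy": -0.012, "dz": -0.4, "ax": 0, "ay": 0, "az": 0, "gripper": 0.2},
    {"dx": 0.013, "dy": -0.012, "dz": -0.58, "ax": 0, "ay": 0, "az": 0, "gripper": 0.2},
    {"dx": 0.013, "dy": -0.012, "dz": -0.58, "ax": 0, "ay": 0, "az": 0, "gripper": 0.2},
    {"dx": 0.013, "dy": -0.012, "dz": -0.58, "ax": 0, "ay": 0, "az": 0, "gripper": 0.2},
  ],
)

```text
time: 2.1
eef_pos: [0.5536, 0.15, 0.1809]
tcp_rot: [0.625, 0.78, 0.0, -0.0]
contact_force: [-0.7, -0.0, 0.3]
opening: 0.6
finger_force: 0.0
```

```bash
python3 - <<'E'
from h import *
o=[]
for n,c in(("scene",(371,215)),("top",(259,193))):
    r=cam(n);s=40;o.append(cv2.resize(r["frame"][c[1]-s:c[1]+s,c[0]-s:c[0]+s],(400,400),interpolation=cv2.INTER_CUBIC))
cv2.imwrite("pics/g1.png",np.hstack(o))
s=get_state();print(s["eef_pos"],s["contact_force"],s["wrist_torque"])
E
```

```text
[0.554706   0.14964968 0.182391  ] [ 0.4674474   0.47072864 -0.42233757] [ 0.04211488 -0.02537842 -0.00770321]
```

View pics/g1.png

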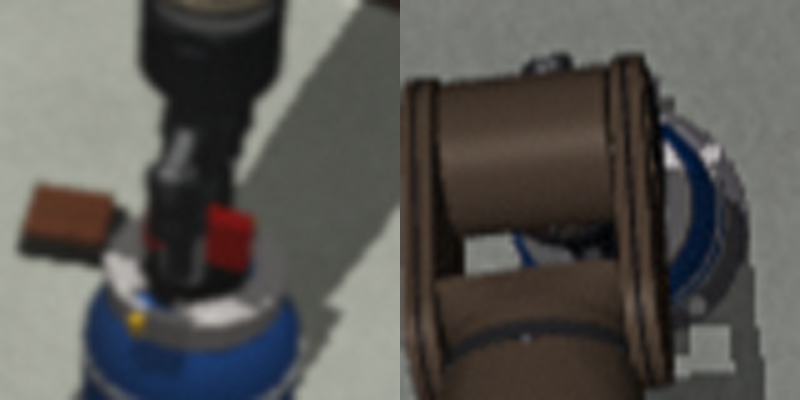

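The view shows the fingers straddling the red bar, with the near finger at (178,220) of the crop and the bar centre at (200,235). They are clear of the collar. Closing.

Request:
jog_arm(
  increments=[
    {"dx": 0, "dy": 0, "dz": 0, "ax": 0, "ay": 0, "az": 0, "gripper": -1},
    {"dx": 0, "dy": 0, "dz": 0, "ax": 0, "ay": 0, "az": 0, "gripper": -1},
    {"dx": 0, "dy": 0, "dz": 0, "ax": 0, "ay": 0, "az": 0, "gripper": -1},
    {"dx": 0, "dy": 0, "dz": 0, "ax": 0, "ay": 0, "az": 0, "gripper": -1},
    {"dx": 0, "dy": 0, "dz": 0, "ax": 0, "ay": 0, "az": 0, "gripper": -1},
    {"dx": 0, "dy": 0, "dz": 0, "ax": 0, "ay": 0, "az": 0, "gripper": -1},
    {"dx": 0, "dy": 0, "dz": 0, "ax": 0, "ay": 0, "az": 0, "gripper": -1},
    {"dx": 0, "dy": 0, "dz": 0, "ax": 0, "ay": 0, "az": 0, "gripper": -1},
  ],
  force=70,
)

```text
time: 3.0
eef_pos: [0.554, 0.1489, 0.1809]
tcp_rot: [0.626, 0.78, -0.0, 0.0]
contact_force: [-3.2, -0.5, 4.5]
opening: 0.149
finger_force: 70.5
```

```bash
cat > s.py <<'E'
from h import *
s=get_state();q=s["tcp_rot"]
print(s["time"],s["eef_pos"].round(4),"F",s["contact_force"].round(1),"T",s["wrist_torque"].round(3),"op",round(s["opening"],3),round(s["finger_force"],1),"yaw",round(np.degrees(2*np.arctan2(q[1],q[0]))-90,2))
E
python3 s.py
```

```text
3.0 [0.554  0.1489 0.1809] F [-3.2 -0.5  4.5] T [-0.09   0.578  0.003] op 0.149 70.5 yaw 12.5
```

Request:
jog_arm(
  increments=[
    {"dx": 0, "dy": 0, "dz": 0, "ax": 0, "ay": 0, "az": 0.01, "gripper": -1},
    {"dx": 0, "dy": 0, "dz": 0, "ax": 0, "ay": 0, "az": 0.02, "gripper": -1},
    {"dx": 0, "dy": 0, "dz": 0, "ax": 0, "ay": 0, "az": 0.03, "gripper": -1},
    {"dx": 0, "dy": 0, "dz": 0, "ax": 0, "ay": 0, "az": 0.03, "gripper": -1},
  ],
)

```text
time: 3.4
eef_pos: [0.5546, 0.1489, 0.1811]
tcp_rot: [0.607, 0.794, 0.001, 0.001]
contact_force: [-2.0, -0.4, 4.5]
opening: 0.147
finger_force: 70.5
```

```bash
python3 s.py
```

```text
3.4 [0.5546 0.1489 0.1811] F [-2.  -0.4  4.5] T [-0.032  0.302 -0.027] op 0.147 70.5 yaw 15.21
```

Request:
jog_arm(
  increments=[
    {"dx": 0, "dy": 0, "dz": 0, "ax": 0, "ay": 0, "az": 0.01, "gripper": -1},
    {"dx": 0, "dy": 0, "dz": 0, "ax": 0, "ay": 0, "az": 0.02, "gripper": -1},
    {"dx": 0, "dy": 0, "dz": 0, "ax": 0, "ay": 0, "az": 0.03, "gripper": -1},
    {"dx": 0, "dy": 0, "dz": 0, "ax": 0, "ay": 0, "az": 0.03, "gripper": -1},
  ],
)

```text
time: 3.8
eef_pos: [0.5548, 0.1489, 0.1811]
tcp_rot: [0.588, 0.809, 0.001, 0.001]
contact_force: [-0.8, -0.7, 4.4]
opening: 0.149
finger_force: 70.6
```

```bash
python3 s.py
```

```text
3.8 [0.5548 0.1489 0.1811] F [-0.8 -0.7  4.4] T [-0.033  0.084 -0.016] op 0.149 70.6 yaw 17.95
```

Request:
jog_arm(
  increments=[
    {"dx": 0, "dy": 0, "dz": 0, "ax": 0, "ay": 0, "az": 0.01, "gripper": -1},
    {"dx": 0, "dy": 0, "dz": 0, "ax": 0, "ay": 0, "az": 0.02, "gripper": -1},
    {"dx": 0, "dy": 0, "dz": 0, "ax": 0, "ay": 0, "az": 0.02, "gripper": -1},
  ],
)

```text
time: 4.1
eef_pos: [0.5549, 0.149, 0.1811]
tcp_rot: [0.575, 0.818, 0.001, 0.001]
contact_force: [-0.2, 0.4, 5.3]
opening: 0.149
finger_force: 70.6
```

```bash
python3 s.py
```

```text
4.1 [0.5549 0.149  0.1811] F [-0.2  0.4  5.3] T [-0.022 -0.044  0.071] op 0.149 70.6 yaw 19.75
```

Request:
jog_arm(
  increments=[
    {"dx": 0, "dy": 0, "dz": 0, "ax": 0, "ay": 0, "az": 0.01, "gripper": -1},
    {"dx": 0, "dy": 0, "dz": 0, "ax": 0, "ay": 0, "az": 0.02, "gripper": -1},
    {"dx": 0, "dy": 0, "dz": 0, "ax": 0, "ay": 0, "az": 0.02, "gripper": -1},
  ],
)

```text
time: 4.4
eef_pos: [0.5549, 0.149, 0.1811]
tcp_rot: [0.562, 0.827, 0.001, 0.001]
contact_force: [-0.4, 0.1, 5.3]
opening: 0.146
finger_force: 70.6
```

```bash
python3 s.py
```

```text
4.4 [0.5549 0.149  0.1811] F [-0.4  0.1  5.3] T [ 0.063 -0.046 -0.032] op 0.146 70.6 yaw 21.54
```

Request:
jog_arm(
  increments=[
    {"dx": 0, "dy": 0, "dz": 0, "ax": 0, "ay": 0, "az": 0.01, "gripper": -1},
    {"dx": 0, "dy": 0, "dz": 0, "ax": 0, "ay": 0, "az": 0.02, "gripper": -1},
    {"dx": 0, "dy": 0, "dz": 0, "ax": 0, "ay": 0, "az": 0.02, "gripper": -1},
  ],
)

```text
time: 4.7
eef_pos: [0.5549, 0.149, 0.1811]
tcp_rot: [0.549, 0.836, 0.001, 0.001]
contact_force: [0.7, 0.1, 4.7]
opening: 0.149
finger_force: 70.6
```

```bash
python3 s.py
```

```text
4.7 [0.5549 0.149  0.1811] F [0.7 0.1 4.7] T [ 0.008 -0.062  0.016] op 0.149 70.6 yaw 23.34
```

Request:
jog_arm(
  increments=[
    {"dx": 0, "dy": 0, "dz": 0, "ax": 0, "ay": 0, "az": 0.01, "gripper": -1},
    {"dx": 0, "dy": 0, "dz": 0, "ax": 0, "ay": 0, "az": 0.02, "gripper": -1},
    {"dx": 0, "dy": 0, "dz": 0, "ax": 0, "ay": 0, "az": 0.02, "gripper": -1},
  ],
)

```text
time: 5.0
eef_pos: [0.5549, 0.149, 0.1811]
tcp_rot: [0.536, 0.844, 0.001, 0.001]
contact_force: [-0.4, 0.1, 5.5]
opening: 0.151
finger_force: 70.6
```

```bash
python3 s.py
```

```text
5.0 [0.5549 0.149  0.1811] F [-0.4  0.1  5.5] T [ 0.066 -0.065  0.018] op 0.151 70.6 yaw 25.14
```

Request:
jog_arm(
  increments=[
    {"dx": 0, "dy": 0, "dz": 0, "ax": 0, "ay": 0, "az": 0.01, "gripper": -1},
    {"dx": 0, "dy": 0, "dz": 0, "ax": 0, "ay": 0, "az": 0.02, "gripper": -1},
    {"dx": 0, "dy": 0, "dz": 0, "ax": 0, "ay": 0, "az": 0.02, "gripper": -1},
  ],
)

```text
time: 5.3
eef_pos: [0.5549, 0.149, 0.1811]
tcp_rot: [0.523, 0.852, 0.001, 0.001]
contact_force: [0.0, -0.1, 5.0]
opening: 0.144
finger_force: 70.6
```

```bash
python3 s.py
```

```text
5.3 [0.5549 0.149  0.1811] F [ 0.  -0.1  5. ] T [ 0.053 -0.04  -0.005] op 0.144 70.6 yaw 26.94
```

Request:
jog_arm(
  increments=[
    {"dx": 0, "dy": 0, "dz": 0, "ax": 0, "ay": 0, "az": 0.01, "gripper": -1},
    {"dx": 0, "dy": 0, "dz": 0, "ax": 0, "ay": 0, "az": 0.02, "gripper": -1},
    {"dx": 0, "dy": 0, "dz": 0, "ax": 0, "ay": 0, "az": 0.02, "gripper": -1},
  ],
)

```text
time: 5.6
eef_pos: [0.5549, 0.1491, 0.1811]
tcp_rot: [0.509, 0.86, 0.001, 0.001]
contact_force: [0.5, -0.1, 5.1]
opening: 0.15
finger_force: 70.6
```

```bash
python3 s.py
```

```text
5.6 [0.5549 0.1491 0.1811] F [ 0.5 -0.1  5.1] T [ 0.078 -0.069  0.013] op 0.15 70.6 yaw 28.74
```

Request:
jog_arm(
  increments=[
    {"dx": 0, "dy": 0, "dz": 0.005, "ax": 0, "ay": 0, "az": 0.01, "gripper": -1},
    {"dx": 0, "dy": 0, "dz": 0.005, "ax": 0, "ay": 0, "az": 0.02, "gripper": -1},
    {"dx": 0, "dy": 0, "dz": 0.005, "ax": 0, "ay": 0, "az": 0.02, "gripper": -1},
  ],
)

```text
time: 5.9
eef_pos: [0.5547, 0.149, 0.1815]
tcp_rot: [0.496, 0.868, 0.001, 0.001]
contact_force: [2.5, -0.0, 5.3]
opening: 0.149
finger_force: 70.6
```

```bash
python3 s.py
```

```text
5.9 [0.5547 0.149  0.1815] F [ 2.5 -0.   5.3] T [ 0.125 -0.401  0.018] op 0.149 70.6 yaw 30.54
```

Request:
jog_arm(
  increments=[
    {"dx": 0, "dy": 0, "dz": 0, "ax": 0, "ay": 0, "az": 0.01, "gripper": -1},
    {"dx": 0, "dy": 0, "dz": 0, "ax": 0, "ay": 0, "az": 0.02, "gripper": -1},
    {"dx": 0, "dy": 0, "dz": 0, "ax": 0, "ay": 0, "az": 0.02, "gripper": -1},
  ],
)

```text
time: 6.2
eef_pos: [0.5544, 0.1488, 0.1814]
tcp_rot: [0.482, 0.876, 0.0, 0.001]
contact_force: [1.3, -0.4, 5.1]
opening: 0.15
finger_force: 70.7
```

```bash
python3 s.py
```

```text
6.2 [0.5544 0.1488 0.1814] F [ 1.3 -0.4  5.1] T [ 0.073 -0.307 -0.071] op 0.15 70.7 yaw 32.34
```

Request:
jog_arm(
  increments=[
    {"dx": 0, "dy": 0, "dz": 0.005, "ax": 0, "ay": 0, "az": 0, "gripper": -1},
    {"dx": 0, "dy": 0, "dz": 0.005, "ax": 0, "ay": 0, "az": 0, "gripper": -1},
  ],
)

```text
time: 6.4
eef_pos: [0.5543, 0.1488, 0.1817]
tcp_rot: [0.482, 0.876, 0.0, 0.001]
contact_force: [2.3, -0.4, 3.0]
opening: 0.152
finger_force: 70.3
```

```bash
python3 s.py
```

```text
6.4 [0.5543 0.1488 0.1817] F [ 2.3 -0.4  3. ] T [ 0.069 -0.487 -0.06 ] op 0.152 70.3 yaw 32.31
```

Request:
jog_arm(
  increments=[
    {"dx": 0, "dy": 0, "dz": 0, "ax": 0, "ay": 0, "az": 0.01, "gripper": -1},
    {"dx": 0, "dy": 0, "dz": 0, "ax": 0, "ay": 0, "az": 0.01, "gripper": -1},
  ],
)

```text
time: 6.6
eef_pos: [0.554, 0.1487, 0.1816]
tcp_rot: [0.475, 0.88, -0.0, 0.0]
contact_force: [1.9, -0.6, 3.4]
opening: 0.152
finger_force: 70.5
```

```bash
python3 s.py
```

```text
6.6 [0.554  0.1487 0.1816] F [ 1.9 -0.6  3.4] T [-0.122 -0.426 -0.038] op 0.152 70.5 yaw 33.24
```

Request:
jog_arm(
  increments=[
    {"dx": 0, "dy": 0, "dz": 0, "ax": 0, "ay": 0, "az": 0.01, "gripper": -1},
    {"dx": 0, "dy": 0, "dz": 0, "ax": 0, "ay": 0, "az": 0.02, "gripper": -1},
    {"dx": 0, "dy": 0, "dz": 0, "ax": 0, "ay": 0, "az": 0.02, "gripper": -1},
  ],
)

```text
time: 6.9
eef_pos: [0.5537, 0.1485, 0.1816]
tcp_rot: [0.461, 0.887, -0.001, -0.0]
contact_force: [1.1, -2.2, 4.4]
opening: 0.147
finger_force: 70.6
```

```bash
python3 s.py
```

```text
6.9 [0.5537 0.1485 0.1816] F [ 1.1 -2.2  4.4] T [-0.429 -0.242 -0.11 ] op 0.147 70.6 yaw 35.04
```

Request:
jog_arm(
  increments=[
    {"dx": 0, "dy": 0, "dz": 0, "ax": 0, "ay": 0, "az": 0.01, "gripper": -1},
    {"dx": 0, "dy": 0, "dz": 0, "ax": 0, "ay": 0, "az": 0.02, "gripper": -1},
    {"dx": 0, "dy": 0, "dz": 0, "ax": 0, "ay": 0, "az": 0.02, "gripper": -1},
  ],
)

```text
time: 7.2
eef_pos: [0.5535, 0.1483, 0.1815]
tcp_rot: [0.447, 0.894, -0.001, -0.0]
contact_force: [0.5, -3.0, 5.3]
opening: 0.15
finger_force: 70.6
```

```bash
python3 s.py
```

```text
7.2 [0.5535 0.1483 0.1815] F [ 0.5 -3.   5.3] T [-0.598 -0.07  -0.237] op 0.15 70.6 yaw 36.85
```

Request:
jog_arm(
  increments=[
    {"dx": 0, "dy": 0, "dz": 0.004, "ax": 0, "ay": 0, "az": 0.01, "gripper": -1},
    {"dx": 0, "dy": 0, "dz": 0.004, "ax": 0, "ay": 0, "az": 0.01, "gripper": -1},
    {"dx": 0, "dy": 0, "dz": 0.004, "ax": 0, "ay": 0, "az": 0.01, "gripper": -1},
    {"dx": 0, "dy": 0, "dz": 0.004, "ax": 0, "ay": 0, "az": 0.01, "gripper": -1},
  ],
)

```text
time: 7.6
eef_pos: [0.5533, 0.1482, 0.1816]
tcp_rot: [0.441, 0.898, -0.001, -0.001]
contact_force: [0.5, -5.3, 4.0]
opening: 0.153
finger_force: 70.4
```

```bash
python3 s.py
```

```text
7.6 [0.5533 0.1482 0.1816] F [ 0.5 -5.3  4. ] T [-0.893  0.067 -0.223] op 0.153 70.4 yaw 37.72
```

Request:
jog_arm(
  increments=[
    {"dx": 0, "dy": -0.008, "dz": 0, "ax": 0, "ay": 0, "az": 0, "gripper": -1},
    {"dx": 0, "dy": -0.008, "dz": 0, "ax": 0, "ay": 0, "az": 0, "gripper": -1},
    {"dx": 0, "dy": -0.008, "dz": 0, "ax": 0, "ay": 0, "az": 0, "gripper": -1},
  ],
)

```text
time: 7.9
eef_pos: [0.5533, 0.148, 0.1817]
tcp_rot: [0.441, 0.898, -0.0, -0.001]
contact_force: [-1.3, -1.9, 3.9]
opening: 0.147
finger_force: 70.5
```

```bash
python3 s.py; python3 - <<'E'
from h import *
T=[]
for i in range(8): cam("top");T.append(np.r_[get_state()["contact_force"],get_state()["wrist_torque"]])
print(np.mean(T,0).round(3),np.std(T,0).round(3))
E
```

```text
7.9 [0.5533 0.148  0.1817] F [-1.3 -1.9  3.9] T [-0.558  0.208 -0.161] op 0.147 70.5 yaw 37.71
[-2.307 -2.81   3.446 -0.543  0.382 -0.194] [0.609 0.46  0.579 0.028 0.064 0.026]
```

Request:
jog_arm(
  increments=[
    {"dx": 0, "dy": 0, "dz": 0, "ax": 0, "ay": 0, "az": 0.01, "gripper": -1},
    {"dx": 0, "dy": 0, "dz": 0, "ax": 0, "ay": 0, "az": 0.01, "gripper": -1},
  ],
)

```text
time: 8.5
eef_pos: [0.5534, 0.1478, 0.1817]
tcp_rot: [0.433, 0.901, -0.001, -0.001]
contact_force: [-3.3, -2.1, 3.6]
opening: 0.149
finger_force: 70.3
```

```bash
cat > t.py <<'E'
from h import *
T=[]
for i in range(6): cam("top");T.append(np.r_[get_state()["contact_force"],get_state()["wrist_torque"]])
print(np.mean(T,0).round(3))
E
python3 s.py;python3 t.py
```

```text
8.5 [0.5534 0.1478 0.1817] F [-3.3 -2.1  3.6] T [-0.649  0.578 -0.167] op 0.149 70.3 yaw 38.64
[-3.463 -3.081  2.764 -0.627  0.659 -0.215]
```

Request:
jog_arm(
  increments=[
    {"dx": 0, "dy": 0, "dz": 0, "ax": 0, "ay": 0, "az": 0.01, "gripper": -1},
    {"dx": 0, "dy": 0, "dz": 0, "ax": 0, "ay": 0, "az": 0.01, "gripper": -1},
  ],
)

```text
time: 9.0
eef_pos: [0.5533, 0.1477, 0.1817]
tcp_rot: [0.426, 0.905, -0.001, -0.001]
contact_force: [-4.0, -3.9, 2.8]
opening: 0.149
finger_force: 70.3
```

```bash
python3 s.py;python3 t.py
```

```text
9.0 [0.5533 0.1477 0.1817] F [-4.  -3.9  2.8] T [-0.707  0.655 -0.284] op 0.149 70.3 yaw 39.51
[-4.059 -3.815  2.864 -0.686  0.695 -0.233]
```

Leaning measured at about 0.055 rad and held for over 0.5 s. I'll ease back slightly, then press.

Request:
jog_arm(
  increments=[
    {"dx": 0, "dy": 0, "dz": 0, "ax": 0, "ay": 0, "az": -0.02, "gripper": -1},
    {"dx": 0, "dy": 0, "dz": -0.02, "ax": 0, "ay": 0, "az": -0.03, "gripper": -1},
    {"dx": 0, "dy": 0, "dz": -0.03, "ax": 0, "ay": 0, "az": -0.03, "gripper": -1},
    {"dx": 0, "dy": 0, "dz": -0.04, "ax": 0, "ay": 0, "az": -0.03, "gripper": -1},
    {"dx": 0, "dy": 0, "dz": -0.05, "ax": 0, "ay": 0, "az": -0.03, "gripper": -1},
    {"dx": 0, "dy": 0, "dz": -0.05, "ax": 0, "ay": 0, "az": -0.03, "gripper": -1},
    {"dx": 0, "dy": 0, "dz": -0.05, "ax": 0, "ay": 0, "az": -0.03, "gripper": -1},
  ],
)

```text
time: 10.0
eef_pos: [0.554, 0.1481, 0.1776]
tcp_rot: [0.447, 0.894, -0.0, -0.0]
contact_force: [-5.1, -3.7, 8.0]
opening: 0.147
finger_force: 71.1
```

```bash
python3 s.py;python3 t.py
```

```text
10.0 [0.554  0.1481 0.1776] F [-5.1 -3.7  8. ] T [-0.566  1.015 -0.032] op 0.147 71.1 yaw 36.88
[-5.424e+00 -3.246e+00  8.329e+00 -5.440e-01  1.014e+00 -1.000e-03]
```

Request:
jog_arm(
  increments=[
    {"dx": -0.006, "dy": -0.004, "dz": -0.01, "ax": 0, "ay": 0, "az": 0, "gripper": -1},
    {"dx": -0.012, "dy": -0.008, "dz": -0.02, "ax": 0, "ay": 0, "az": 0, "gripper": -1},
    {"dx": -0.012, "dy": -0.008, "dz": -0.02, "ax": 0, "ay": 0, "az": 0, "gripper": -1},
    {"dx": -0.012, "dy": -0.008, "dz": -0.02, "ax": 0, "ay": 0, "az": 0, "gripper": -1},
  ],
)

```text
time: 10.7
eef_pos: [0.5538, 0.148, 0.1763]
tcp_rot: [0.447, 0.894, 0.002, 0.001]
contact_force: [-3.6, -0.2, 9.6]
opening: 0.151
finger_force: 71.4
```

```bash
python3 s.py;python3 t.py
```

```text
10.7 [0.5538 0.148  0.1763] F [-3.6 -0.2  9.6] T [-0.167  0.678  0.031] op 0.151 71.4 yaw 36.85
[-4.066 -1.243  9.821 -0.151  0.708 -0.016]
```

Request:
jog_arm(
  increments=[
    {"dx": -0.01, "dy": -0.002, "dz": -0.012, "ax": 0, "ay": 0, "az": 0, "gripper": -1},
    {"dx": -0.01, "dy": -0.002, "dz": -0.012, "ax": 0, "ay": 0, "az": 0, "gripper": -1},
    {"dx": -0.01, "dy": -0.002, "dz": -0.012, "ax": 0, "ay": 0, "az": 0.01, "gripper": -1},
    {"dx": -0.01, "dy": -0.002, "dz": -0.012, "ax": 0, "ay": 0, "az": 0.02, "gripper": -1},
    {"dx": -0.01, "dy": -0.002, "dz": -0.012, "ax": 0, "ay": 0, "az": 0.02, "gripper": -1},
  ],
)

```text
time: 11.5
eef_pos: [0.5537, 0.148, 0.1757]
tcp_rot: [0.433, 0.901, 0.003, 0.003]
contact_force: [-1.5, -0.7, 10.7]
opening: 0.149
finger_force: 71.3
```

```bash
python3 s.py;python3 t.py
```

```text
11.5 [0.5537 0.148  0.1757] F [-1.5 -0.7 10.7] T [ 0.016  0.375 -0.006] op 0.149 71.3 yaw 38.64
[-1.718  0.14  10.25  -0.016  0.398 -0.029]
```

Request:
jog_arm(
  increments=[
    {"dx": 0, "dy": 0, "dz": 0, "ax": 0, "ay": 0, "az": 0.01, "gripper": -1},
    {"dx": 0, "dy": 0, "dz": 0, "ax": 0, "ay": 0, "az": 0.02, "gripper": -1},
    {"dx": 0, "dy": 0, "dz": 0, "ax": 0, "ay": 0, "az": 0.02, "gripper": -1},
  ],
)

```text
time: 12.1
eef_pos: [0.5539, 0.148, 0.1758]
tcp_rot: [0.419, 0.908, 0.003, 0.003]
contact_force: [-1.0, -0.5, 9.8]
opening: 0.15
finger_force: 71.3
```

```bash
python3 s.py;python3 t.py
```

```text
12.1 [0.5539 0.148  0.1758] F [-1.  -0.5  9.8] T [0.033 0.322 0.001] op 0.15 71.3 yaw 40.44
[-1.5220e+00  7.1000e-02  1.0569e+01  3.0000e-03  3.5600e-01 -1.5000e-02]
```

Request:
jog_arm(
  increments=[
    {"dx": 0, "dy": 0, "dz": 0, "ax": 0, "ay": 0, "az": 0.02, "gripper": -1},
    {"dx": 0, "dy": 0, "dz": 0, "ax": 0, "ay": 0, "az": 0.04, "gripper": -1},
    {"dx": 0, "dy": 0, "dz": 0, "ax": 0, "ay": 0, "az": 0.04, "gripper": -1},
  ],
)

```text
time: 12.7
eef_pos: [0.554, 0.1481, 0.1759]
tcp_rot: [0.39, 0.921, 0.003, 0.003]
contact_force: [-1.2, -0.3, 10.4]
opening: 0.151
finger_force: 71.3
```

```bash
python3 s.py
```

```text
12.7 [0.554  0.1481 0.1759] F [-1.2 -0.3 10.4] T [0.074 0.318 0.011] op 0.151 71.3 yaw 44.06
```

Request:
jog_arm(
  increments=[
    {"dx": 0, "dy": 0, "dz": 0, "ax": 0, "ay": 0, "az": 0.02, "gripper": -1},
    {"dx": 0, "dy": 0, "dz": 0, "ax": 0, "ay": 0, "az": 0.04, "gripper": -1},
    {"dx": 0, "dy": 0, "dz": 0, "ax": 0, "ay": 0, "az": 0.04, "gripper": -1},
  ],
)

```text
time: 13.0
eef_pos: [0.5541, 0.1482, 0.1759]
tcp_rot: [0.361, 0.932, 0.003, 0.003]
contact_force: [-0.6, 1.1, 10.3]
opening: 0.148
finger_force: 71.3
```

```bash
python3 s.py
```

```text
13.0 [0.5541 0.1482 0.1759] F [-0.6  1.1 10.3] T [ 0.182  0.274 -0.015] op 0.148 71.3 yaw 47.65
```

Past the teeth without resistance, so I'll carry on turning.

Request:
jog_arm(
  increments=[
    {"dx": 0, "dy": 0, "dz": 0, "ax": 0, "ay": 0, "az": 0.02, "gripper": -1},
    {"dx": 0, "dy": 0, "dz": 0, "ax": 0, "ay": 0, "az": 0.04, "gripper": -1},
    {"dx": 0, "dy": 0, "dz": 0, "ax": 0, "ay": 0, "az": 0.06, "gripper": -1},
    {"dx": 0, "dy": 0, "dz": 0, "ax": 0, "ay": 0, "az": 0.08, "gripper": -1},
    {"dx": 0, "dy": 0, "dz": 0, "ax": 0, "ay": 0, "az": 0.1, "gripper": -1},
    {"dx": 0, "dy": 0, "dz": 0, "ax": 0, "ay": 0, "az": 0.1, "gripper": -1},
  ],
)

```text
time: 13.6
eef_pos: [0.5543, 0.1484, 0.176]
tcp_rot: [0.287, 0.958, 0.003, 0.004]
contact_force: [0.2, 2.2, 10.6]
opening: 0.155
finger_force: 71.3
```

```bash
python3 s.py
```

```text
13.6 [0.5543 0.1484 0.176 ] F [ 0.2  2.2 10.6] T [ 0.228  0.185 -0.003] op 0.155 71.3 yaw 56.65
```

Request:
jog_arm(
  increments=[
    {"dx": 0, "dy": 0, "dz": 0, "ax": 0, "ay": 0, "az": 0.02, "gripper": -1},
    {"dx": 0, "dy": 0, "dz": 0, "ax": 0, "ay": 0, "az": 0.04, "gripper": -1},
    {"dx": 0, "dy": 0, "dz": 0, "ax": 0, "ay": 0, "az": 0.06, "gripper": -1},
    {"dx": 0, "dy": 0, "dz": 0, "ax": 0, "ay": 0, "az": 0.08, "gripper": -1},
    {"dx": 0, "dy": 0, "dz": 0, "ax": 0, "ay": 0, "az": 0.1, "gripper": -1},
    {"dx": 0, "dy": 0, "dz": 0, "ax": 0, "ay": 0, "az": 0.1, "gripper": -1},
  ],
)

```text
time: 14.2
eef_pos: [0.5541, 0.1484, 0.1759]
tcp_rot: [0.211, 0.977, 0.003, 0.004]
contact_force: [-1.0, 1.8, 10.7]
opening: 0.147
finger_force: 71.3
```

```bash
python3 s.py
```

```text
14.2 [0.5541 0.1484 0.1759] F [-1.   1.8 10.7] T [0.272 0.337 0.006] op 0.147 71.3 yaw 65.64
```

Request:
jog_arm(
  increments=[
    {"dx": 0, "dy": 0, "dz": 0, "ax": 0, "ay": 0, "az": 0.03, "gripper": -1},
    {"dx": 0, "dy": 0, "dz": 0, "ax": 0, "ay": 0, "az": 0.06, "gripper": -1},
    {"dx": 0, "dy": 0, "dz": 0, "ax": 0, "ay": 0, "az": 0.09, "gripper": -1},
    {"dx": 0, "dy": 0, "dz": 0, "ax": 0, "ay": 0, "az": 0.12, "gripper": -1},
    {"dx": 0, "dy": 0, "dz": 0, "ax": 0, "ay": 0, "az": 0.15, "gripper": -1},
    {"dx": 0, "dy": 0, "dz": 0, "ax": 0, "ay": 0, "az": 0.18, "gripper": -1},
    {"dx": 0, "dy": 0, "dz": 0, "ax": 0, "ay": 0, "az": 0.2, "gripper": -1},
    {"dx": 0, "dy": 0, "dz": 0, "ax": 0, "ay": 0, "az": 0.2, "gripper": -1},
    {"dx": 0, "dy": 0, "dz": 0, "ax": 0, "ay": 0, "az": 0.2, "gripper": -1},
  ],
)

```text
time: 15.1
eef_pos: [0.5539, 0.1484, 0.1758]
tcp_rot: [0.056, 0.998, 0.002, 0.004]
contact_force: [-0.3, 0.7, 10.0]
opening: 0.149
finger_force: 71.4
```

```bash
python3 s.py; python3 - <<'E'
from h import *
o=[]
for n,c in(("scene",(371,215)),("top",(259,193))):
    r=cam(n);s=40;o.append(cv2.resize(r["frame"][c[1]-s:c[1]+s,c[0]-s:c[0]+s],(400,400),interpolation=cv2.INTER_CUBIC))
cv2.imwrite("pics/g2.png",np.hstack(o))
E
```

```text
15.1 [0.5539 0.1484 0.1758] F [-0.3  0.7 10. ] T [ 0.228  0.335 -0.02 ] op 0.149 71.4 yaw 83.63
```

View pics/g2.png

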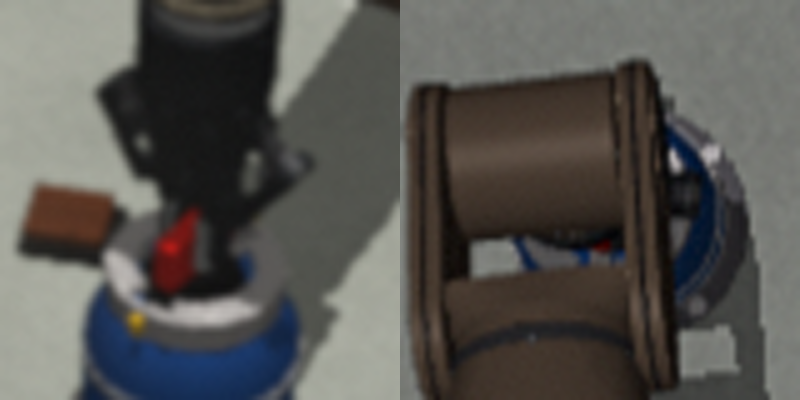

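The bar now points at the yellow slot mark (137,320 of the crop). Lifting in small steps while watching the pull.

Request:
jog_arm(
  increments=[
    {"dx": 0, "dy": 0, "dz": 0.02, "ax": 0, "ay": 0, "az": 0, "gripper": -1},
    {"dx": 0, "dy": 0, "dz": 0.04, "ax": 0, "ay": 0, "az": 0, "gripper": -1},
    {"dx": 0, "dy": 0, "dz": 0.06, "ax": 0, "ay": 0, "az": 0, "gripper": -1},
    {"dx": 0, "dy": 0, "dz": 0.08, "ax": 0, "ay": 0, "az": 0, "gripper": -1},
    {"dx": 0, "dy": 0, "dz": 0.08, "ax": 0, "ay": 0, "az": 0, "gripper": -1},
  ],
)

```text
time: 15.7
eef_pos: [0.5525, 0.1474, 0.1829]
tcp_rot: [0.056, 0.998, 0.001, 0.002]
contact_force: [1.7, 1.3, 3.7]
opening: 0.151
finger_force: 70.3
```

```bash
python3 s.py
```

```text
15.7 [0.5525 0.1474 0.1829] F [1.7 1.3 3.7] T [ 0.204 -0.362 -0.033] op 0.151 70.3 yaw 83.62
```

Request:
jog_arm(
  increments=[
    {"dx": 0, "dy": 0, "dz": 0.01, "ax": 0, "ay": 0, "az": 0, "gripper": -1},
    {"dx": 0, "dy": 0, "dz": 0.02, "ax": 0, "ay": 0, "az": 0, "gripper": -1},
    {"dx": 0, "dy": 0, "dz": 0.02, "ax": 0, "ay": 0, "az": 0, "gripper": -1},
  ],
)

```text
time: 16.0
eef_pos: [0.5512, 0.1468, 0.1839]
tcp_rot: [0.056, 0.998, 0.0, -0.0]
contact_force: [1.4, -0.3, 1.0]
opening: 0.151
finger_force: 70.2
```

```bash
python3 s.py
```

```text
16.0 [0.5512 0.1468 0.1839] F [ 1.4 -0.3  1. ] T [ 0.219 -0.316 -0.011] op 0.151 70.2 yaw 83.6
```

Request:
jog_arm(
  increments=[
    {"dx": 0.014, "dy": 0.008, "dz": 0.01, "ax": 0, "ay": 0, "az": 0, "gripper": -1},
    {"dx": 0.014, "dy": 0.008, "dz": 0.03, "ax": 0, "ay": 0, "az": 0, "gripper": -1},
    {"dx": 0.014, "dy": 0.008, "dz": 0.05, "ax": 0, "ay": 0, "az": 0, "gripper": -1},
    {"dx": 0.014, "dy": 0.008, "dz": 0.05, "ax": 0, "ay": 0, "az": 0, "gripper": -1},
  ],
)

```text
time: 16.4
eef_pos: [0.5525, 0.1477, 0.1897]
tcp_rot: [0.056, 0.998, -0.0, -0.001]
contact_force: [-0.5, -0.5, -1.0]
opening: 0.149
finger_force: 69.7
```

```bash
python3 s.py
```

```text
16.4 [0.5525 0.1477 0.1897] F [-0.5 -0.5 -1. ] T [-0.041 -0.036 -0.064] op 0.149 69.7 yaw 83.6
```

Request:
jog_arm(
  increments=[
    {"dx": 0, "dy": 0, "dz": 0.2, "ax": 0, "ay": 0, "az": 0, "gripper": -1},
    {"dx": 0, "dy": 0, "dz": 0.4, "ax": 0, "ay": 0, "az": 0, "gripper": -1},
    {"dx": 0, "dy": 0, "dz": 0.6, "ax": 0, "ay": 0, "az": 0, "gripper": -1},
    {"dx": 0, "dy": 0, "dz": 0.6, "ax": 0, "ay": 0, "az": 0, "gripper": -1},
  ],
)

```text
time: 16.8
eef_pos: [0.5547, 0.1479, 0.2661]
tcp_rot: [0.056, 0.998, 0.001, 0.004]
contact_force: [0.2, -0.4, -1.0]
opening: 0.154
finger_force: 69.7
```

Request:
jog_arm(
  increments=[
    {"dx": -0.06, "dy": -0.28, "dz": 0, "ax": 0, "ay": 0, "az": 0, "gripper": -1},
    {"dx": -0.12, "dy": -0.56, "dz": 0, "ax": 0, "ay": 0, "az": 0, "gripper": -1},
    {"dx": -0.18, "dy": -0.84, "dz": 0, "ax": 0, "ay": 0, "az": 0, "gripper": -1},
  ],
)

```text
time: 17.1
eef_pos: [0.5301, 0.0462, 0.26]
tcp_rot: [0.055, 0.998, 0.0, -0.001]
contact_force: [0.9, -0.2, -0.8]
opening: 0.148
finger_force: 69.6
```

Request:
jog_arm(
  increments=[
    {"dx": -0.06, "dy": -0.28, "dz": 0, "ax": 0, "ay": 0, "az": 0, "gripper": -1},
    {"dx": -0.12, "dy": -0.56, "dz": 0, "ax": 0, "ay": 0, "az": 0, "gripper": -1},
    {"dx": -0.18, "dy": -0.84, "dz": 0, "ax": 0, "ay": 0, "az": 0, "gripper": -1},
  ],
)

```text
time: 17.4
eef_pos: [0.5085, -0.0549, 0.2601]
tcp_rot: [0.056, 0.998, 0.0, -0.001]
contact_force: [-0.2, 0.1, -0.6]
opening: 0.15
finger_force: 69.6
```

Request:
jog_arm(
  increments=[
    {"dx": -0.06, "dy": -0.28, "dz": -0.1, "ax": 0, "ay": 0, "az": 0, "gripper": -1},
    {"dx": -0.12, "dy": -0.56, "dz": -0.3, "ax": 0, "ay": 0, "az": 0, "gripper": -1},
    {"dx": -0.18, "dy": -0.85, "dz": -0.6, "ax": 0, "ay": 0, "az": 0, "gripper": -1},
    {"dx": -0.18, "dy": -0.85, "dz": -0.9, "ax": 0, "ay": 0, "az": 0, "gripper": -1},
    {"dx": -0.18, "dy": -0.85, "dz": -0.9, "ax": 0, "ay": 0, "az": 0, "gripper": -1},
    {"dx": -0.18, "dy": -0.85, "dz": -0.9, "ax": 0, "ay": 0, "az": 0, "gripper": -1},
  ],
)

```text
time: 18.0
eef_pos: [0.4873, -0.1552, 0.153]
tcp_rot: [0.056, 0.998, 0.001, -0.002]
contact_force: [1.3, -0.4, -0.4]
opening: 0.155
finger_force: 69.6
```

```bash
python3 s.py; python3 - <<'E'
from h import *
from m import red,comp
r=cam("scene");P=pts(r);cv2.imwrite("pics/p.png",r["frame"])
v,u=np.nonzero(red(r));q=P[v,u];k=(np.hypot(q[:,0]-.487,q[:,1]+.157)<.08)&(q[:,2]>.05)
print(k.sum(),q[k].mean(0),q[k].min(0),q[k].max(0))
cv2.imwrite("pics/p.png",cv2.resize(r["frame"][110:260,190:390],(800,600),interpolation=cv2.INTER_CUBIC))
E
```

```text
18.0 [ 0.4873 -0.1552  0.153 ] F [ 1.3 -0.4 -0.4] T [-0.015 -0.036 -0.061] op 0.155 69.6 yaw 83.6
2 [ 0.51143334 -0.15691023  0.1608799 ] [ 0.50959213 -0.15738374  0.15989891] [ 0.51327455 -0.15643672  0.16186089]
```

View pics/p.png

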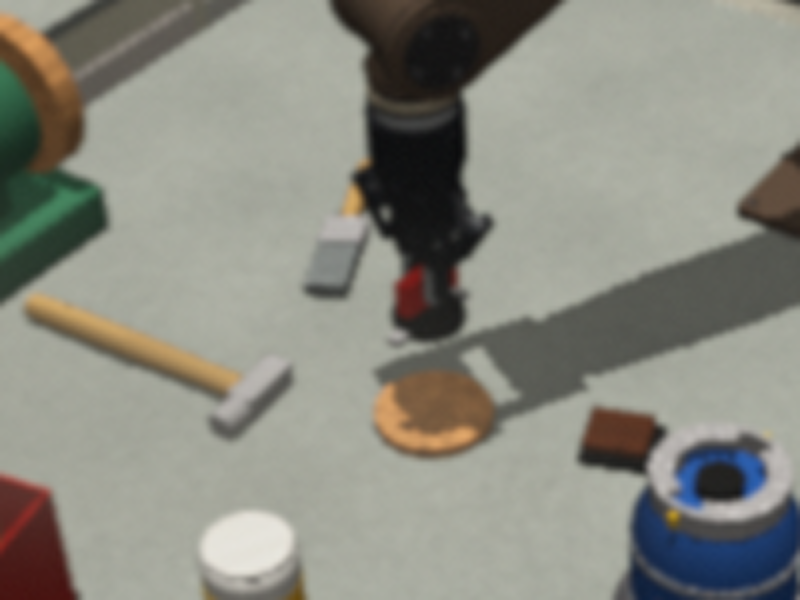

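The picture shows the cap hanging upright in the fingers at (430,300), above the pad at (433,410). The tank collar is empty and nothing has been disturbed. Lowering.

Request:
jog_arm(
  increments=[
    {"dx": 0, "dy": -0.012, "dz": -0.2, "ax": 0, "ay": 0, "az": 0, "gripper": -1},
    {"dx": 0, "dy": -0.012, "dz": -0.4, "ax": 0, "ay": 0, "az": 0, "gripper": -1},
    {"dx": 0, "dy": -0.012, "dz": -0.6, "ax": 0, "ay": 0, "az": 0, "gripper": -1},
    {"dx": 0, "dy": -0.012, "dz": -0.7, "ax": 0, "ay": 0, "az": 0, "gripper": -1},
    {"dx": 0, "dy": -0.012, "dz": -0.76, "ax": 0, "ay": 0, "az": 0, "gripper": -1},
    {"dx": 0, "dy": -0.012, "dz": -0.76, "ax": 0, "ay": 0, "az": 0, "gripper": -1},
    {"dx": 0, "dy": -0.012, "dz": -0.76, "ax": 0, "ay": 0, "az": 0, "gripper": -1},
  ],
)

```text
time: 18.75
eef_pos: [0.4892, -0.1577, 0.0644]
tcp_rot: [0.056, 0.998, -0.001, 0.001]
contact_force: [0.8, -0.3, -0.9]
opening: 0.151
finger_force: 69.7
```

```bash
python3 s.py; python3 t.py; python3 s.py
```

```text
18.75 [ 0.4892 -0.1577  0.0644] F [ 0.8 -0.3 -0.9] T [0.021 0.024 0.011] op 0.151 69.7 yaw 83.63
[-0.133  0.377 -1.398 -0.005  0.008 -0.   ]
19.05 [ 0.4885 -0.1576  0.0637] F [-0.   0.5 -0.9] T [-0.034  0.     0.006] op 0.152 69.7 yaw 83.6
```

Request:
jog_arm(
  increments=[
    {"dx": -0.012, "dy": 0.008, "dz": -0.02, "ax": 0, "ay": 0, "az": 0, "gripper": -1},
    {"dx": -0.012, "dy": 0.008, "dz": -0.04, "ax": 0, "ay": 0, "az": 0, "gripper": -1},
    {"dx": -0.012, "dy": 0.008, "dz": -0.05, "ax": 0, "ay": 0, "az": 0, "gripper": -1},
    {"dx": -0.012, "dy": 0.008, "dz": -0.05, "ax": 0, "ay": 0, "az": 0, "gripper": -1},
  ],
)

```text
time: 19.45
eef_pos: [0.4864, -0.1562, 0.0566]
tcp_rot: [0.056, 0.998, 0.0, -0.0]
contact_force: [-0.4, -0.1, -1.4]
opening: 0.145
finger_force: 69.7
```

```bash
python3 s.py
```

```text
19.45 [ 0.4864 -0.1562  0.0566] F [-0.4 -0.1 -1.4] T [ 0.01  -0.015 -0.021] op 0.145 69.7 yaw 83.6
```

Request:
jog_arm(
  increments=[
    {"dx": 0, "dy": 0, "dz": -0.008, "ax": 0, "ay": 0, "az": 0, "gripper": -1},
    {"dx": 0, "dy": 0, "dz": -0.008, "ax": 0, "ay": 0, "az": 0, "gripper": -1},
    {"dx": 0, "dy": 0, "dz": -0.008, "ax": 0, "ay": 0, "az": 0, "gripper": -1},
  ],
)

```text
time: 19.75
eef_pos: [0.4868, -0.1564, 0.0563]
tcp_rot: [0.056, 0.998, -0.0, 0.0]
contact_force: [-0.4, -0.3, -0.3]
opening: 0.149
finger_force: 69.8
```

```bash
python3 s.py
```

```text
19.75 [ 0.4868 -0.1564  0.0563] F [-0.4 -0.3 -0.3] T [0.04  0.172 0.02 ] op 0.149 69.8 yaw 83.61
```

Contact is starting. I'll go 1 mm more to seat the cap.

Request:
jog_arm(
  increments=[
    {"dx": 0, "dy": 0, "dz": -0.008, "ax": 0, "ay": 0, "az": 0, "gripper": -1},
    {"dx": 0, "dy": 0, "dz": -0.008, "ax": 0, "ay": 0, "az": 0, "gripper": -1},
    {"dx": 0, "dy": 0, "dz": -0.008, "ax": 0, "ay": 0, "az": 0, "gripper": -1},
  ],
)

```text
time: 20.05
eef_pos: [0.4868, -0.1565, 0.0562]
tcp_rot: [0.056, 0.998, 0.0, -0.0]
contact_force: [-2.9, 0.7, 6.3]
opening: 0.149
finger_force: 70.7
```

```bash
python3 s.py
```

```text
20.05 [ 0.4868 -0.1565  0.0562] F [-2.9  0.7  6.3] T [0.296 0.58  0.041] op 0.149 70.7 yaw 83.61
```

Seated, with 6 N on the pad. Opening, then a straight retreat.

Request:
jog_arm(
  increments=[
    {"dx": 0, "dy": 0, "dz": 0, "ax": 0, "ay": 0, "az": 0, "gripper": -0.4},
    {"dx": 0, "dy": 0, "dz": 0, "ax": 0, "ay": 0, "az": 0, "gripper": -0.2},
    {"dx": 0, "dy": 0, "dz": 0, "ax": 0, "ay": 0, "az": 0, "gripper": 0.2},
    {"dx": 0, "dy": 0, "dz": 0, "ax": 0, "ay": 0, "az": 0, "gripper": 0.2},
    {"dx": 0, "dy": 0, "dz": 0, "ax": 0, "ay": 0, "az": 0, "gripper": 0.2},
    {"dx": 0, "dy": 0, "dz": 0, "ax": 0, "ay": 0, "az": 0, "gripper": 0.2},
  ],
)

```text
time: 20.65
eef_pos: [0.4867, -0.1564, 0.0551]
tcp_rot: [0.056, 0.998, 0.0, -0.0]
contact_force: [-0.5, 0.7, -0.3]
opening: 0.601
finger_force: 0.0
```

Request:
jog_arm(
  increments=[
    {"dx": 0, "dy": 0, "dz": 0.1, "ax": 0, "ay": 0, "az": 0, "gripper": 0.2},
    {"dx": 0, "dy": 0, "dz": 0.3, "ax": 0, "ay": 0, "az": 0, "gripper": 0.2},
    {"dx": 0, "dy": 0, "dz": 0.6, "ax": 0, "ay": 0, "az": 0, "gripper": 0.2},
    {"dx": 0, "dy": 0, "dz": 0.95, "ax": 0, "ay": 0, "az": 0, "gripper": 0.2},
    {"dx": 0, "dy": 0, "dz": 0.95, "ax": 0, "ay": 0, "az": 0, "gripper": 0.2},
  ],
)

```text
time: 21.15
eef_pos: [0.4906, -0.1584, 0.1771]
tcp_rot: [0.056, 0.998, -0.003, 0.006]
contact_force: [0.5, 0.0, 0.5]
opening: 0.602
finger_force: 0.0
```

Request:
jog_arm(
  increments=[
    {"dx": -0.3, "dy": -0.3, "dz": 0.4, "ax": 0, "ay": 0, "az": 0, "gripper": 0.2},
    {"dx": -0.3, "dy": -0.6, "dz": 0.8, "ax": 0, "ay": 0, "az": 0, "gripper": 0.2},
    {"dx": -0.3, "dy": -0.9, "dz": 0.9, "ax": 0, "ay": 0, "az": 0, "gripper": 0.2},
    {"dx": -0.3, "dy": -0.9, "dz": 0.9, "ax": 0, "ay": 0, "az": 0, "gripper": 0.2},
    {"dx": -0.3, "dy": -0.9, "dz": 0.9, "ax": 0, "ay": 0, "az": 0, "gripper": 0.2},
  ],
)

```text
time: 21.65
eef_pos: [0.4509, -0.266, 0.2788]
tcp_rot: [0.057, 0.998, -0.001, 0.001]
contact_force: [0.0, 0.2, -0.2]
opening: 0.599
finger_force: 0.0
```

```bash
python3 s.py; python3 - <<'E'
from h import *
from m import red
r=cam("scene");P=pts(r)
v,u=np.nonzero(red(r));q=P[v,u];k=(np.hypot(q[:,0]-.487,q[:,1]+.157)<.08)&(q[:,2]>.02)
t=q[k];t=t[t[:,2]>t[:,2].max()-.008];print(k.sum(),t[:,2].max(),cv2.minAreaRect((t[:,:2]*1000).astype(np.float32)))
cv2.imwrite("pics/f.png",cv2.resize(r["frame"][110:260,190:390],(800,600),interpolation=cv2.INTER_CUBIC))
E
```

```text
21.65 [ 0.4509 -0.266   0.2788] F [ 0.   0.2 -0.2] T [ 0.016  0.011 -0.017] op 0.599 0.0 yaw 83.45
40 0.06575205959711306 ((488.96710205078125, -152.72799682617188), (8.136194229125977, 56.45569610595703), 87.25012969970703)
```

View pics/f.png

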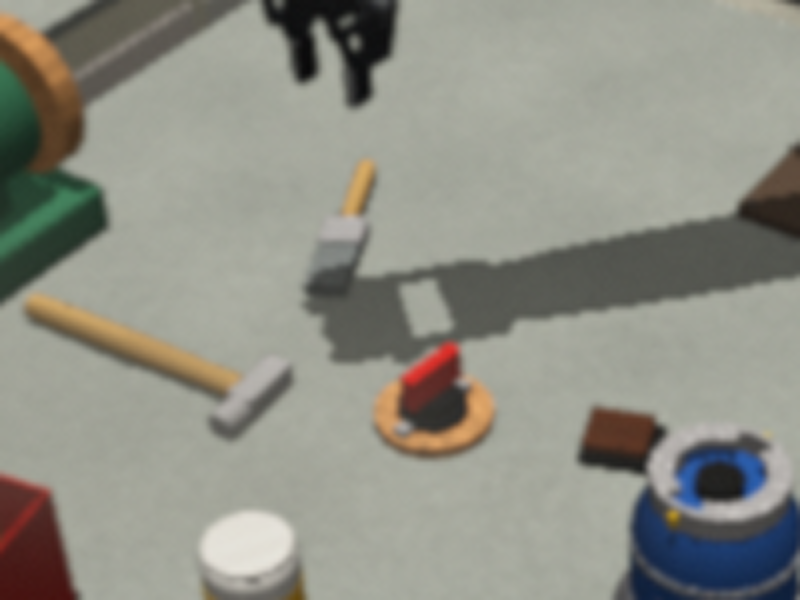

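The cap stands upright in the middle of the cork pad (433,405). The gripper is clear of it and everything else is where it was.

```bash
python3 -c "
from plant import job
print(job.sign_off())"
```

```text
the job is handed in; nothing more can be done
None
```

The cap is off the tank and stands upright on the middle of the cork pad, the gripper is clear, and the job is handed in; sign-off returned no verdict.

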